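# Draw the sowing gauge from under the packet pile and bed it in the tool foam

## Robot

A 6-joint arm with a two-finger parallel gripper is mounted at the origin on a cart in front of the work surface, level with it; the furniture and walls round the work are solid. World frame = base frame: x ahead of the robot, y to its left, z up, the work surface at z = 0. Lengths are in m, angles in degrees, forces in N, time in s.
With the tool pointing down it reaches from about 0.35 to 0.875 m from the base axis. Payload 4.2 kg.
Tool frame: the origin (TCP) lies midway between the tips of the shut fingers; the grasp point (between the pads) lies 19 mm behind it (r.grasp_offset is the distance from the TCP to the grasp point, in m); z points along the fingers, y is the direction in which the jaws open and shut (so a half turn about z gives the same grasp; the last joint's range is limited). The gripper opens to 87 mm and grips with 3 to 60 N. Pads are 19 mm wide; open, the fingers measure 117 mm over their backs; the gripper's body (75 mm by 190 mm) begins 51 mm behind the grasp point.
Start: joints at [-59.84, 22.042, 0.453, 0, -68.411, -14.817], TCP at [0.165, -0.603, 0.223] pointing down, gripper open.
Joint ranges: [-179.83, 179.83], [-69.29, 118.12], [-61.27, 80.66], [-181.25, 117.63], [-171.15, -9.14], [-177.46, 177.46]. Speed limits (degrees/s): [159.86, 159.86, 180, 180, 180, 180].

## Interface

Orientations are given as a 3x3 rotation matrix whose columns are the frame's x, y, z axes.
In Python, from station import r gives the robot as it stands.
- The arm moves only by the shell command python3 -m crank 'ROWS'. ROWS is JSON, a list of rows, each a list of 3 entries, a list of its own where there are three numbers: the closure, from -1 (fully open) to 1 (shut), so that 0 is half open, then the shift along the tool's x, y, z as a fraction of full scale, then the turn, a rotation vector about the tool's x, y, z as a fraction of full scale. In form: [[fingers, [dx, dy, dz], [wx, wy, wz]], ...]. A call has 1 to 8 rows; each row shifts and turns the commanded pose from where the row before left it, along the tool's axes as they then stand; what a row does not reach is not made up. Full scale, the value 1, is 100 mm for a shift and 45 degrees for a turn. A row lasts 1/10 s, in which the tool goes at most 50 mm and 8.59 degrees, less where a joint would pass 70% of its speed; a pose out of reach is approached as far as the arm can. A call with a number of a shift or a turn outside -1 to 1 is refused whole. A call with a gripper value outside its range is refused whole. The fingers move at their own pace and stop on an object; the grip force is fixed at half the most. Time passes only in rows, so rows that do not move let the fingers close. It gives the time, the measured TCP pose, the force and the opening at its end, in the units of the state.
- r.sense(): the state, without advancing time (a new reading comes with each control period).
- r.capture(name): name is "scene" or "top" or "wrist"; returns a dict with "img" (400x640x3 uint8, blue, green, red), "fx", "fy", "cx", "cy" (pixels), "R" (3x3) and "t" (3): a world point X has camera coordinates R X + t. Camera axes: x right, y down, z forward; pixel columns grow to the right and rows downward; lengths in m; the calibration is good to about 2 mm. A picture is of the moment at which its call begins. There is no depth.
- r.finish_job(): hands the job in, once; it reports no verdict.
The state is a dict: "time_s": time; "joints": joint angles; "joint_velocities": joint speeds; "effort": joint torques, N m; "tcp_pos": TCP position; "ee_rot": TCP orientation; "wrist_force": force on the tool from outside, world axes, zero at the start; "moment": the same for the moment, N m; "gripper_width": opening from 0.0 (shut) to 1.0 (fully open).
Only numpy, scipy, OpenCV 4.12 (cv2) and the standard library are available. Lean on these libraries where they do the work, as an engineer would, in place of code of your own. Each camera call takes 0.05 s, during which the arm holds its last target.

## Task

The T-shaped wooden sowing gauge has been shoved under the pile of seed packets in the wire stand, with the kitchen timer on top. Slide it out from under by its cross-head, so that the packets and timer settle down in the stand without being lifted or toppled, then press the gauge fully home in the T-shaped pocket of the dark foam tool insert. Leave the tumbler and the teaspoon where they are.

Things in the scene. Friction and masses are not known exactly. Their poses are not given: they have to be found in the camera images.
- gauge_head (a point): Centre, half-way up, of the cross-head of the loose T-shaped wooden sowing gauge (50 to 90 g): a bar 70 mm wide (gauge y), 16 mm thick (gauge x), 24 mm high, 12 mm of it below this point. It stands 16 mm proud of the blade's top, so a fingertip over the blade can hook behind it, or it can be pinched across its 16 mm. About 60 mm of bare blade lies between head and stand at the start.
- gauge_tail (a point): Middle of the rounded free end of the gauge's blade, 158 mm from gauge_head along the gauge's +x, 4 mm over the underside. The blade is a lath 40 mm wide and 8 mm thick, its underside level with the head's; at the start it lies flat on the worktop and runs between the front wires of the stand, under the packets.
- gauge: The gauge as a whole; origin on its underside below the centre of the cross-head, +x along the blade to the tail, +z up.
- packet_stand: Fixed flat napkin stand of slick chromed wire, 114 mm (x) by 137 mm (y), hoops 41 to 59 mm high round the packets; origin on the worktop below the middle of the packets. Its front is -x: there the foot is open between two upright wires (54 mm apart, at x = -48 mm) that let the blade out along -x but hold the packets back. The blade starts pointing along the stand's +x within 0.03 rad.
- packet_1: Lowest seed packet, stiff and flat, 115 x 85 x 10 mm, 12 g, lying on the gauge's blade (8 mm up) in the stand; origin at the centre of its underside, x along its 115 mm side, z up.
- packet_2: Middle seed packet, same size, origin at the centre of its underside.
- packet_3: Top seed packet, same size, origin at the centre of its underside.
- timer: Round wind-up kitchen timer, 66 mm across, 43 mm high, 77 to 143 g, standing loose on the top packet; origin at the centre of its underside (36 mm over the worktop at the start, 28 mm once the packets have settled), z up.
- foam_insert: Dark, firm foam tool insert, fixed flat on the worktop, 236 mm (x) by 170 mm (y), 26 mm high; origin at the centre of its underside. Die-cut pockets along its x: the empty T pocket on its +y side, and two that hold a wooden dibber (8 mm proud) and a marker (2 mm proud) on its -y side.
- pocket_head (a point): Floor of the T pocket where the middle of the gauge's head goes; axes as the insert, the blade must point along +x. Floor 18 mm, foam top 26 mm over the worktop: the blade ends flush, the head 16 mm proud. Head recess 74 x 20 mm, blade slot 44 mm wide: 2 mm clearance all round, edges rounded 3 mm, with a small thumb notch half-way on its +y side. Walls are rigid; the gauge seats under a light push.
- pocket_tail (a point): Floor of the T pocket where the end of the blade goes, 158 mm from pocket_head along the insert's +x.
- tumbler: Bystander: clear glass tumbler, 81 mm across, 92 mm high, at the front of the worktop; origin at the centre of its foot.
- teaspoon: Bystander: teaspoon, 135 x 29 x 10 mm, lying at the front; origin at its middle on the worktop.

How it is judged:
By the outcome, as a careful person would: the job done as asked, in the order asked, and still so for the second after the job is handed in, with the robot touching nothing.
It also fails if it takes over 67 s, if anything falls off the work surface, if the arm or the gripper's body presses on something with over 40 N, if the wrist force passes 120 N, or if a joint passes its speed limit or range.

## Working session

There is one attempt and no reset: what is moved stays moved. The work goes in short steps, Python scripts to look and compute and a shell command to move; the robot and the scene stay as the last step left them, time stands still between calls to the robot, and variables do not carry over. Pictures are saved under pics/ and viewed, and the job is handed in when it is done.

```bash
ls; mkdir -p pics
python3 - <<'E'
from station import r
import cv2
print(r.sense(), r.grasp_offset)
for n in ("scene","top","wrist"):
    c=r.capture(n); cv2.imwrite(f"pics/{n}0.png",c["img"]); print(n,c["fx"],c["fy"],c["cx"],c["cy"],c["R"],c["t"])
E
```

```text
pics
{'time_s': 0.0, 'joints': array([-5.98371469e+01,  2.20896955e+01,  3.79972069e-01, -3.00065551e-02,
       -6.84118305e+01, -1.48156938e+01]), 'joint_velocities': array([-0.04567305, -0.03869627,  0.05406589, -0.03486362, -0.01728853,
       -0.1632466 ]), 'effort': array([-2.89591671e-04, -3.90665174e+01,  1.87399936e+01,  4.21955913e+00,
        1.09657366e-02, -2.05873976e-04]), 'tcp_pos': array([ 0.16526824, -0.60212173,  0.22146952]), 'ee_rot': array([[-9.64390996e-01, -2.64479848e-01, -6.44912063e-04],
       [-2.64480625e-01,  9.64388758e-01,  2.07890870e-03],
       [ 7.21164850e-05,  2.17544758e-03, -9.99997631e-01]]), 'wrist_force': array([-0.03048123,  0.42189855, -0.02588912]), 'moment': array([ 0.01249305, -0.00083903, -0.04563465]), 'gripper_width': 0.997365228392733} 0.0187
scene 452.6235006427737 452.6235006427737 320.2077134952251 196.091452276709 [[-0.78491882 -0.61958086  0.00469035]
 [-0.32659622  0.40729325 -0.8529051 ]
 [ 0.52653333 -0.67099312 -0.52204491]] [0.42822021 0.19419699 0.84584765]
top 489.6500714924044 489.6500714924044 315.83019761188785 204.97243634686225 [[-0.02356283 -0.99947437  0.02226616]
 [-0.99767515  0.02208412 -0.06447153]
 [ 0.06394591 -0.02373352 -0.99767111]] [0.04768324 0.51192444 1.43209836]
wrist 351.5949477238742 351.5949477238742 314.9201155577264 196.28116048058936 [[-0.26382659  0.9645684   0.00182299]
 [ 0.92712053  0.25306151  0.27641889]
 [ 0.2661636   0.07461679 -0.96103552]] [ 0.62427286 -0.03344527  0.39067101]
```

View pics/scene0.png

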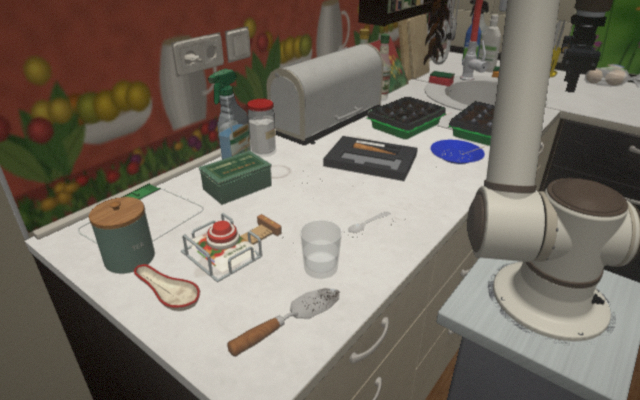

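View pics/top0.png

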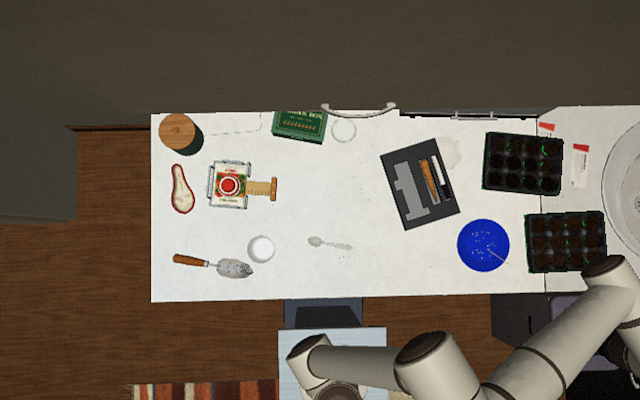

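The top view shows the stand with the timer at about (228,185), the gauge head at (274,189), the foam insert at (420,185) with the T pocket on its left, the tumbler at (261,249) and the spoon at (330,243). I'll enlarge it for measurement.

```bash
cat > h.py <<'E'
import numpy as np, cv2
from station import r
def ray(c,u,v,z):
    R=np.array(c["R"]);t=np.array(c["t"])
    d=R.T@np.array([(u-c["cx"])/c["fx"],(v-c["cy"])/c["fy"],1]); o=-R.T@t
    return o+d*(z-o[2])/d[2]
def proj(c,X):
    p=np.array(c["R"])@np.array(X)+np.array(c["t"]); return c["fx"]*p[0]/p[2]+c["cx"],c["fy"]*p[1]/p[2]+c["cy"]
E
python3 - <<'E'
from h import *
c=r.capture("top");im=c["img"]
a=cv2.resize(im[150:220,195:295],None,fx=7.5,fy=7.5,interpolation=cv2.INTER_CUBIC);cv2.imwrite("pics/t_g.png",a)
a=cv2.resize(im[135:235,375:465],None,fx=6,fy=6,interpolation=cv2.INTER_CUBIC);cv2.imwrite("pics/t_f.png",a)
for n,u,v,z in (("head",274,189,.024),("tail-ish blade",250,188,.008),("timer",228,185,.07),("foam",420,185,.026),("tumb",261,249,.05),("pockhead",405,205,.018)): print(n,ray(c,u,v,z))
E
```

```text
head [0.56215996 0.15810194 0.024     ]
tail-ish blade [0.56824709 0.23020666 0.008     ]
timer [0.57182896 0.28561463 0.07      ]
foam [ 0.56461653 -0.27339799  0.026     ]
tumb [0.3878547  0.19679339 0.05      ]
pockhead [ 0.50681658 -0.22839516  0.018     ]
```

View pics/t_g.png

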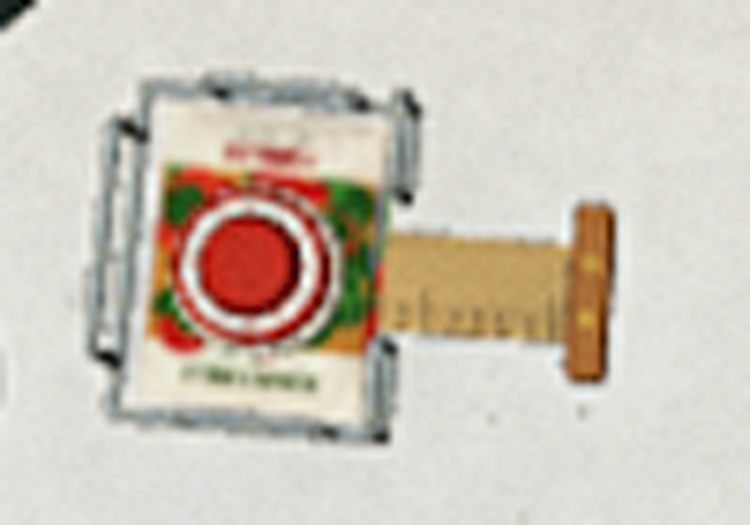

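View pics/t_f.png

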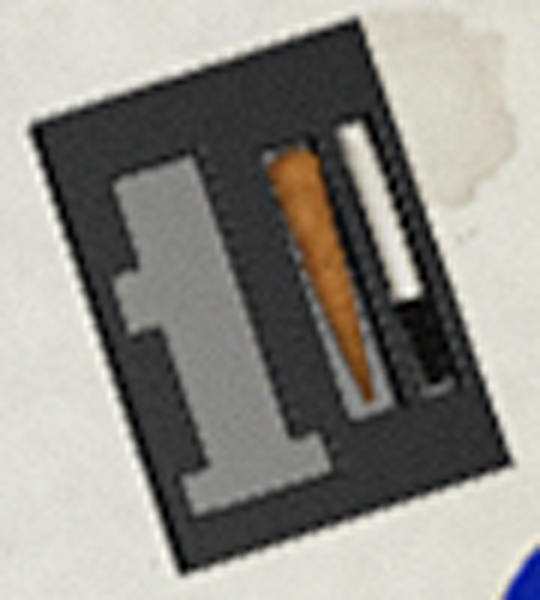

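View pics/wrist0.png

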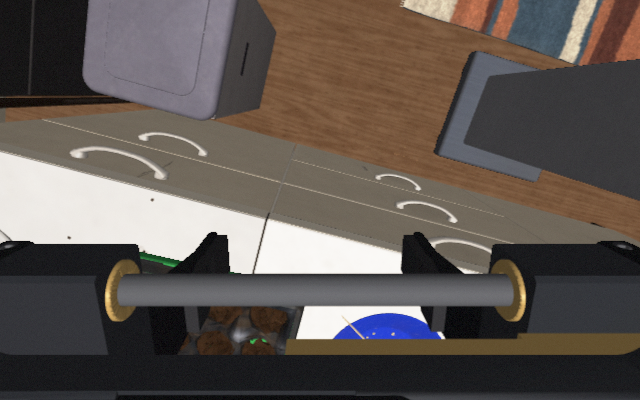

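Run:
```python
from h import *
c=r.capture("top")
G=lambda x,y,z:ray(c,x/7.5+195-.43,y/7.5+150-.43,z)
F=lambda x,y,z:ray(c,x/6+375-.42,y/6+135-.42,z)
a,b=G(597,205,.024),G(585,382,.024);print("head ends",a,b,(a+b)/2,np.degrees(np.arctan2(*(a-b)[:2][::-1])))
print("timer",G(250,265,.079))
cs=[F(30,125,.026),F(358,18,.026),F(513,465,.026),F(182,575,.026)];print("foam corners",cs,np.mean(cs,0))
d=cs[0]-cs[3];print("foam yaw",np.degrees(np.arctan2(d[1],d[0])),np.linalg.norm(d))
print("phead",F(257,478,.02),"ptail",F(152,170,.02))
s=r.capture("scene")
for p in((300,137),(385,105)):print("bin",ray(s,*p,0))
cw=r.capture("wrist");e=r.sense();R=e["ee_rot"];print("cam in tool",R.T@(-np.array(cw["R"]).T@cw["t"]-e["tcp_pos"]),R.T@np.array(cw["R"]).T)
```

```text
head ends [0.59793393 0.15695528 0.024     ] [0.52832854 0.1629069  0.024     ] [0.56313124 0.15993109 0.024     ] -4.887194143541082
timer [0.5711283  0.28449013 0.079     ]
foam corners [array([ 0.65525875, -0.15627223,  0.026     ]), array([ 0.70558653, -0.32135248,  0.026     ]), array([ 0.48177736, -0.38934387,  0.026     ]), array([ 0.4315382 , -0.22383634,  0.026     ])] [ 0.56854021 -0.27270123  0.026     ]
foam yaw 16.804435309550698 0.23370022648799615
phead [ 0.47847457 -0.26389584  0.02      ] ptail [ 0.63252356 -0.21721533  0.02      ]
bin [ 0.84408174 -0.27205452  0.        ]
bin [ 0.78463862 -0.70269057  0.        ]
cam in tool [ 7.63748551e-02 -1.17661805e-04 -1.61866535e-01] [[-6.38943445e-04 -9.61014497e-01 -2.76497247e-01]
 [ 9.99999791e-01 -6.40446480e-04 -8.48650756e-05]
 [-9.55251207e-05 -2.76497244e-01  9.61014706e-01]]
```

```bash
python3 -m crank '[[0,[-0.42,0.2,-0.03],[0,0,0]],[0,[-0.42,0.2,-0.03],[0,0,0]],[0,[-0.42,0.2,-0.03],[0,0,0]],[0,[-0.42,0.2,-0.03],[0,0,0]],[0,[-0.42,0.2,-0.03],[0,0,0]],[0,[-0.42,0.2,-0.03],[0,0,0]]]'; python3 -m crank '[[0,[-0.42,0.2,-0.03],[0,0,0]],[0,[-0.42,0.2,-0.03],[0,0,0]],[0,[-0.42,0.2,0],[0,0,0]],[0,[-0.42,0.2,0],[0,0,0]],[0,[-0.42,0.2,0],[0,0,0]],[0,[-0.42,0.2,0],[0,0,0]],[0,[0,0,0],[0,0,0]],[0,[0,0,0],[0,0,0]]]'
python3 - <<'E'
from h import *
c=r.capture("wrist"); cv2.imwrite("pics/w1.png",c["img"]); print(r.sense()["tcp_pos"],r.sense()["time_s"],r.sense()["ee_rot"])
E
```

```text
time_s: 0.95
tcp_pos: [0.3778, -0.4189, 0.2409]
ee_rot: [[-0.964, -0.265, 0.0], [-0.265, 0.964, -0.0], [-0.0, -0.0, -1.0]]
wrist_force: [0.5, -0.5, 0.3]
gripper_width: 0.552
time_s: 1.75
tcp_pos: [0.5885, -0.2369, 0.2459]
ee_rot: [[-0.964, -0.267, -0.001], [-0.267, 0.964, 0.0], [0.001, 0.0, -1.0]]
wrist_force: [0.3, -0.6, -0.9]
gripper_width: 0.502
[ 0.58780661 -0.23766821  0.24624956] 1.8 [[-9.64200618e-01 -2.65172632e-01 -8.02489188e-04]
 [-2.65172776e-01  9.64200909e-01  7.65862233e-05]
 [ 7.53452234e-04  2.86642770e-04 -9.99999675e-01]]
```

View pics/w1.png

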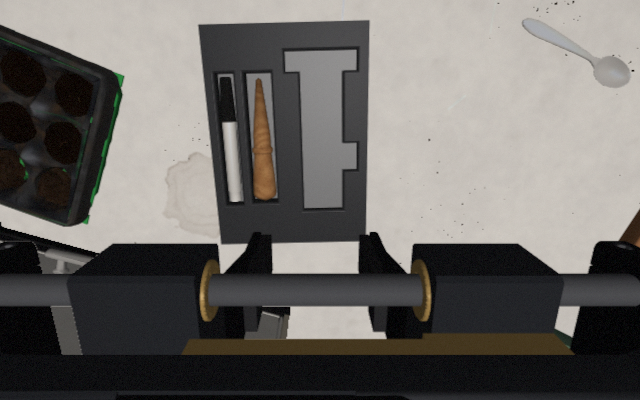

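The wrist view shows the insert at columns 200–369. The T pocket's head recess is at about (320,60) and its blade end at (322,208). I'll measure it by mask.

```bash
cat > pk.py <<'E'
from h import *
def pocket(c):
    g=cv2.cvtColor(c["img"],cv2.COLOR_BGR2GRAY)
    m=((g>85)&(g<140)).astype(np.uint8)
    m[:, :282]=0; m[:,362:]=0; m[:44]=0; m[212:]=0
    n,l,st,ce=cv2.connectedComponentsWithStats(m); k=1+np.argmax(st[1:,4]); m=(l==k).astype(np.uint8)
    return g,m
E
python3 - <<'E'
from pk import *
c=r.capture("wrist"); g,m=pocket(c)
print(g[130,290:372]); print(g[40:80,320]); print(g[195:225,320]); print(g[62,275:370])
rows=[(v,np.where(m[v])[0].min(),np.where(m[v])[0].max()) for v in range(44,212,6) if m[v].any()]
print(rows)
a=cv2.resize(c["img"][10:250,190:380],None,fx=2.4,fy=2.4,interpolation=cv2.INTER_CUBIC);cv2.imwrite("pics/w1c.png",a)
E
```

```text
[ 62  61  63  63  65  65  63  61  64  63  49  36 105 131 132 132 133 132
 132 133 132 132 131 131 132 135 133 133 132 132 134 133 135 133 134 135
 133 135 137 134 134 136 134 136 134 135 136 135 136 134 136 136  93  39
  39  59  69  67  66  69  68  70  67  66  69  67  67  68  68  67  69  70
  69  70  67  69  66  69 158 194 192 192]
[ 74  74  77  76  77  76  74  71  48  35  29  71 140 141 140 145 143 140
 141 141 141 143 141 142 141 141 141 142 142 140 141 142 142 142 141 143
 141 142 140 139]
[122 122 123 121 121 120 120 121 119 119 121 118 113  86  25  33  50  68
  49  50  52  51  49  54  48  52  49  52  49  49]
[ 67  65  65  66  67  68  67  64  50  37  86 123 136 136 135 137 138 136
 138 137 139 137 137 139 139 140 139 139 137 139 139 138 139 141 139 138
 141 142 140 141 140 142 140 141 141 141 142 143 141 141 143 141 144 143
 140 142 143 144 143 144 144 142 144 143 142 143 143 145 143 143 142 145
 144 143 143 143 144 144 143 145 143 110  53  31  44  69  78  76  74  75
  77  76  76  75 158]
[(56, np.int64(285), np.int64(356)), (62, np.int64(285), np.int64(356)), (68, np.int64(286),
[... 162 characters left out ...]
98, np.int64(301), np.int64(342)), (104, np.int64(301), np.int64(342)), (110, np.int64(302), np.int64(342)), (116, np.int64(302), np.int64(342)), (122, np.int64(302), np.int64(342)), (128, np.int64(302), np.int64(342)), (134, np.int64(303), np.int64(342)), (140, np.int64(303), np.int64(342)), (146, np.int64(303), np.int64(356)), (152, np.int64(303), np.int64(356)), (158, np.int64(303), np.int64(356)), (164, np.int64(304), np.int64(356)), (170, np.int64(304), np.int64(342)), (176, np.int64(304), np.int64(342)), (182, np.int64(304), np.int64(342)), (188, np.int64(304), np.int64(342)), (194, np.int64(305), np.int64(342)), (200, np.int64(305), np.int64(342)), (206, np.int64(305), np.int64(342))]
```

View pics/w1c.png

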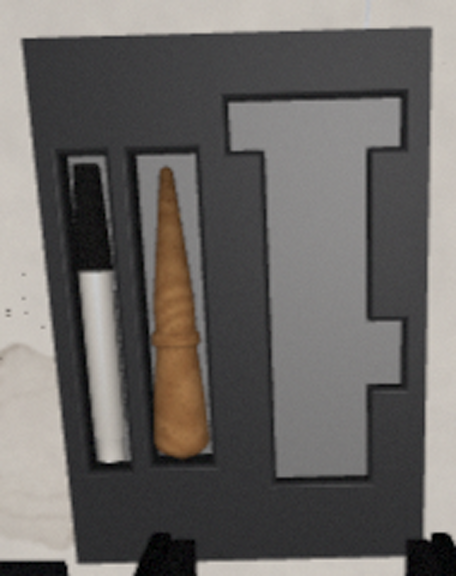

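Run:
```python
from pk import *
c=r.capture("wrist"); g,_=pocket(c); g=g.astype(float)
def edge(line,lo,hi): # subpixel crossing of 88 scanning
    for i in range(lo,hi):
        a,b=line[i],line[i+1]
        if (a-88)*(b-88)<=0: return i+(88-a)/(b-a)
z=.018
L=[];Rr=[]
for v in list(range(76,138,3))+list(range(172,200,3)):
    L.append(ray(c,edge(g[v],294,312),v,z)); Rr.append(ray(c,edge(g[v],336,350),v,z))
L=np.array(L);Rr=np.array(Rr)
for n,P in(("L",L),("R",Rr)):
    vx,vy,x0,y0=cv2.fitLine(P[:,:2].astype(np.float32),cv2.DIST_L2,0,.01,.01).ravel(); 
    if vx<0: vx,vy=-vx,-vy
    print(n,np.degrees(np.arctan2(vy,vx)),x0,y0)
Lm,Rm=L.mean(0)[:2],Rr.mean(0)[:2]
print("width",np.linalg.norm(Lm-Rm))
# head outer & tail ends
T=np.array([ray(c,u,edge(g[:,u],46,60),z) for u in range(292,352,4)]);B=np.array([ray(c,u,edge(g[:,u],200,216),z) for u in range(312,338,3)])
for n,P in(("head outer",T),("tail",B)):
    vx,vy,x0,y0=cv2.fitLine(P[:,:2].astype(np.float32),cv2.DIST_L2,0,.01,.01).ravel(); print(n,np.degrees(np.arctan2(vy,vx)),x0,y0)
hl=np.array([ray(c,edge(g[v],278,296),v,z) for v in range(56,68,2)]).mean(0);hr=np.array([ray(c,edge(g[v],348,364),v,z) for v in range(56,68,2)]).mean(0)
print("head ends",hl,hr,np.linalg.norm(hl-hr))
hi=np.array([ray(c,u,edge(g[:,u],66,82),z) for u in list(range(289,297,2))+list(range(347,354,2))])
print("head inner",hi.mean(0), "outer",T.mean(0),B.mean(0))
th=np.radians(16.5)
for t in(16,16.5,17):
    d=np.array([np.cos(np.radians(t)),np.sin(np.radians(t))]);n=np.array([-d[1],d[0]])
    print(t,"lat: slot",(Lm@n+Rm@n)/2,"head",(hl[:2]@n+hr[:2]@n)/2,"along: outer",T[:,:2].mean(0)@d,"inner",hi[:,:2].mean(0)@d,"tail",B[:,:2].mean(0)@d)
```

```text
L 16.877779 0.5557828 -0.26131517
R 16.615313 0.5442094 -0.21895517
width 0.043912548180005014
head outer -73.182655 0.47069106 -0.26491517
tail -72.900536 0.6329744 -0.21503253
head ends [ 0.4888219  -0.29712647  0.018     ] [ 0.46928123 -0.22560422  0.018     ] 0.0741435839388376
head inner [ 0.48944738 -0.2586316   0.018     ] outer [ 0.47069107 -0.26491516  0.018     ] [ 0.63297438 -0.21503253  0.018     ]
16 lat: slot -0.38243222483333184 head -0.38328500055764947 along: outer 0.3794367820735687 inner 0.39919848512421235 tail 0.5491830283209491
16.5 lat: slot -0.386453685560663 head -0.38666024525435955 along: outer 0.37606791649805804 inner 0.3958364610079926 tail 0.545835789375947
17 lat: slot -0.39044571634362246 head -0.3900060442763774 along: outer 0.3726704118946999 inner 0.39244429241272394 tail 0.5424469829222945
```

```bash
python3 -m crank '[[0,[-0.13,0.42,0],[0,0,0]],[0,[-0.13,0.42,0],[0,0,0]],[0,[-0.13,0.42,0],[0,0,0]],[0,[-0.13,0.42,0],[0,0,0]],[0,[-0.13,0.42,0],[0,0,0]],[0,[-0.13,0.42,0],[0,0,0]],[0,[-0.13,0.42,0],[0,0,0]],[0,[-0.13,0.42,0],[0,0,0]]]'; python3 -m crank '[[0,[-0.11,0.37,0],[0,0,0]],[0,[0,0,0],[0,0,0.15]],[0,[0,0,0],[0,0,0.15]],[0,[0,0,0],[0,0,0.15]],[0,[0,0,0],[0,0,0]],[0,[0,0,0],[0,0,0]]]'
python3 - <<'E'
from h import *
c=r.capture("wrist"); cv2.imwrite("pics/w2.png",c["img"]); print(r.sense()["tcp_pos"],r.sense()["time_s"],r.sense()["ee_rot"],r.sense()["joints"])
E
```

```text
time_s: 2.7
tcp_pos: [0.599, 0.1139, 0.2473]
ee_rot: [[-0.965, -0.263, 0.001], [-0.263, 0.965, 0.0], [-0.001, 0.0, -1.0]]
wrist_force: [-0.3, 0.8, -0.8]
gripper_width: 0.495
time_s: 3.3
tcp_pos: [0.6001, 0.1512, 0.2469]
ee_rot: [[-0.996, 0.084, 0.0], [0.084, 0.996, 0.0], [-0.0, 0.0, -1.0]]
wrist_force: [-1.1, -0.3, 0.1]
gripper_width: 0.501
[0.6001074  0.15135495 0.24686143] 3.35 [[-9.96408017e-01  8.46814591e-02  3.38263467e-04]
 [ 8.46815251e-02  9.96408051e-01  1.85534500e-04]
 [-3.21337110e-04  2.13512729e-04 -9.99999926e-01]] [ 2.91188832e+01  2.05794588e+01  1.75124945e+00  1.52674065e-04
 -7.11496861e+01 -1.23976642e+02]
```

View pics/w2.png

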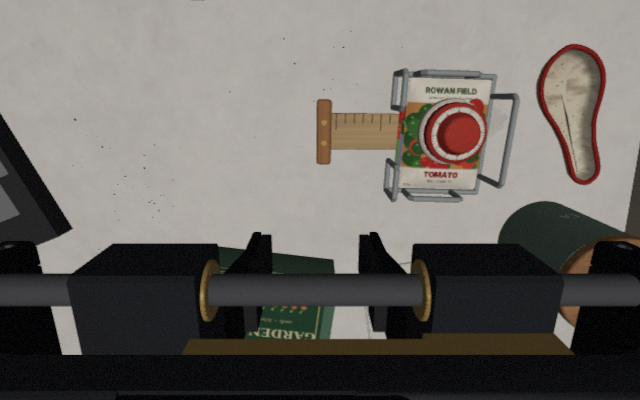

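The wrist view shows the gauge head at about (323,131), 64 px long, with the blade running right into the stand. The timer is at (460,133).

```bash
cat > gm.py <<'E'
from h import *
def gauge(c,box,z=.024,zb=.008,save=None):
    im=c["img"]; u0,v0,u1,v1=box
    hsv=cv2.cvtColor(im,cv2.COLOR_BGR2HSV)
    m=np.zeros(im.shape[:2],np.uint8)
    m[v0:v1,u0:u1]=cv2.inRange(hsv,(4,110,60),(17,255,255))[v0:v1,u0:u1]
    m=cv2.morphologyEx(m,cv2.MORPH_OPEN,np.ones((3,3)))
    cs,_=cv2.findContours(m,cv2.RETR_EXTERNAL,cv2.CHAIN_APPROX_NONE); k=max(cs,key=cv2.contourArea)
    P=np.array([ray(c,u,v,z)[:2] for u,v in k[:,0]],np.float32)*1000
    rc=cv2.minAreaRect(P); print("head rect mm",rc)
    return m,rc
E
python3 - <<'E'
from gm import *
c=r.capture("wrist"); im=c["img"]
m,rc=gauge(c,(310,90,338,172))
print(np.argwhere(m).min(0),np.argwhere(m).max(0))
print(im[150,305:345].tolist())
# blade edges
g=cv2.cvtColor(im,cv2.COLOR_BGR2HSV)[:,:,1]
for u in (345,360,375,385): print(u,[i for i in range(100,160) if (int(g[i,u])>60)!=(int(g[i+1,u])>60)])
a=cv2.resize(im[60:205,300:525],None,fx=3.5,fy=3.5,interpolation=cv2.INTER_CUBIC);cv2.imwrite("pics/w2c.png",a)
E
```

```text
head rect mm ((563.4647827148438, 163.48768615722656), (14.232006072998047, 67.39312744140625), 85.19999694824219)
[100 317] [163 330]
[[168, 174, 179], [168, 174, 178], [167, 173, 177], [168, 174, 178], [168, 174, 178], [169, 175, 178], [167, 174, 178], [167, 172, 177], [165, 170, 176], [167, 174, 178], [148, 155, 160], [90, 100, 115], [46, 71, 103], [55, 84, 121], [60, 88, 128], [53, 83, 120], [54, 83, 123], [55, 86, 125], [60, 91, 130], [60, 92, 133], [58, 90, 130], [58, 89, 130], [58, 90, 131], [55, 85, 121], [49, 77, 111], [105, 116, 130], [152, 159, 164], [165, 172, 177], [167, 173, 178], [169, 174, 180], [168, 175, 180], [167, 173, 178], [167, 172, 178], [163, 170, 174], [168, 174, 179], [166, 173, 178], [166, 173, 179], [165, 171, 176], [165, 171, 175], [163, 168, 174]]
345 [113, 148]
360 [113, 148]
375 [113, 148]
385 [113, 149]
```

View pics/w2c.png

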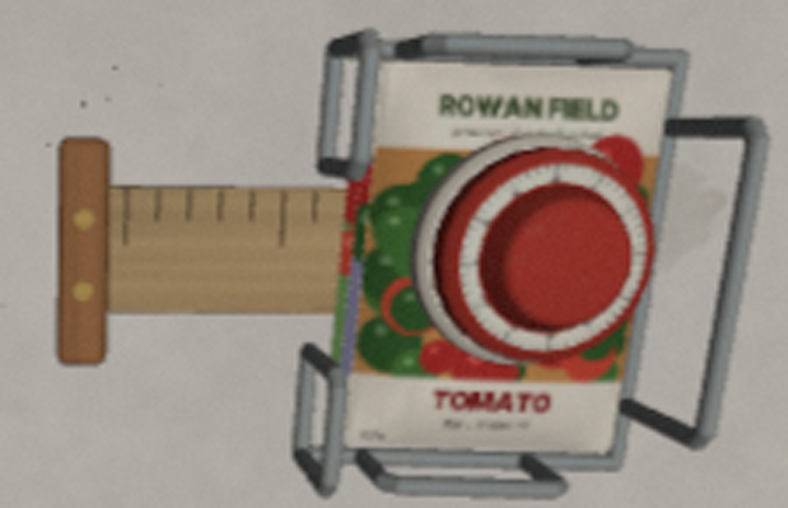

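```bash
python3 -m crank '[[0,[0.19,0.04,0.2],[0,0,0]],[0,[0.19,0.04,0.3],[0,0,0]],[0,[0,0,0.4],[0,0,0]],[0,[0,0,0.4],[0,0,0]],[0,[0,0,0.3],[0,0,0]],[0,[0,0,0.3],[0,0,0]],[0,[0,0,0],[0,0,0]],[0,[0,0,0],[0,0,0]]]';  python3 - <<'E'
from h import *
c=r.capture("wrist"); cv2.imwrite("pics/w3.png",c["img"]); 
s=r.capture("scene"); cv2.imwrite("pics/s3.png",cv2.resize(s["img"][180:300,170:310],None,fx=5,fy=5)); print(r.sense()["tcp_pos"],r.sense()["ee_rot"],proj(c,[.5635,.163,.024]))
E
```

```text
time_s: 4.2
tcp_pos: [0.5634, 0.1633, 0.057]
ee_rot: [[-0.996, 0.085, 0.0], [0.085, 0.996, -0.001], [-0.0, -0.001, -1.0]]
wrist_force: [1.1, 0.1, 0.1]
gripper_width: 0.499
[0.56439065 0.16402037 0.05856996] [[-0.99638922  0.08483344  0.00343638]
 [ 0.08483899  0.99639354  0.00150466]
 [-0.00329634  0.00179076 -0.99999296]] (np.float64(315.04571016790504), np.float64(229.15424474289748))
```

View pics/w3.png

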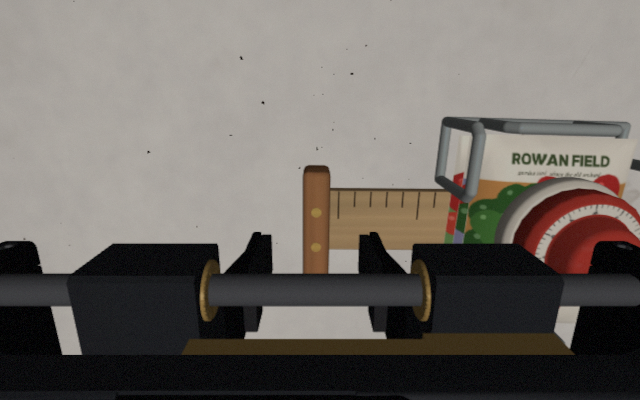

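View pics/s3.png

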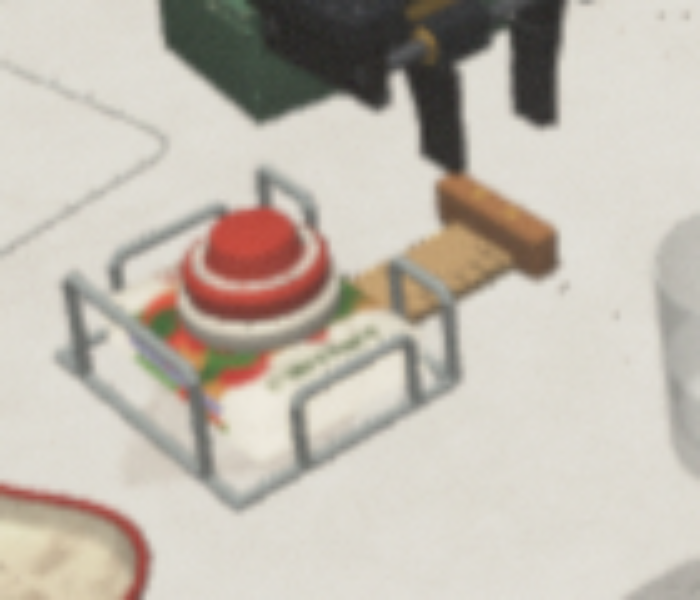

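The head at (316,240) is centred between the fingers in the wrist view. The scene crop shows the gripper body clear of the timer. Next I descend and pinch.

```bash
python3 -m crank '[[0,[0,0,0.15],[0,0,0]],[0,[0,0,0.15],[0,0,0]],[0,[0,0,0.13],[0,0,0]],[0,[0,0,0],[0,0,0]],[0,[0,0,0],[0,0,0]]]'; python3 -m crank '[[1,[0,0,0],[0,0,0]],[1,[0,0,0],[0,0,0]],[1,[0,0,0],[0,0,0]],[1,[0,0,0],[0,0,0]],[1,[0,0,0],[0,0,0]]]'
python3 - <<'E'
from h import *
s=r.capture("scene"); cv2.imwrite("pics/s4.png",cv2.resize(s["img"][180:300,170:310],None,fx=5,fy=5)); e=r.sense();print(e["tcp_pos"],e["ee_rot"],e["gripper_width"]*87)
E
```

```text
time_s: 4.8
tcp_pos: [0.5635, 0.1637, 0.0143]
ee_rot: [[-0.996, 0.085, 0.001], [0.085, 0.996, 0.0], [-0.001, 0.001, -1.0]]
wrist_force: [-0.0, -0.4, -0.0]
gripper_width: 0.504
time_s: 5.3
tcp_pos: [0.5632, 0.1636, 0.0138]
ee_rot: [[-0.996, 0.086, 0.001], [0.086, 0.996, 0.0], [-0.0, 0.0, -1.0]]
wrist_force: [-0.4, -0.5, 0.8]
gripper_width: 0.174
[0.56319778 0.16360385 0.01379517] [[-9.96335980e-01  8.55235014e-02  5.87551647e-04]
 [ 8.55236782e-02  9.96336098e-01  2.82674680e-04]
 [-5.61223587e-04  3.31888533e-04 -9.99999787e-01]] 15.7936481653954
```

View pics/s4.png

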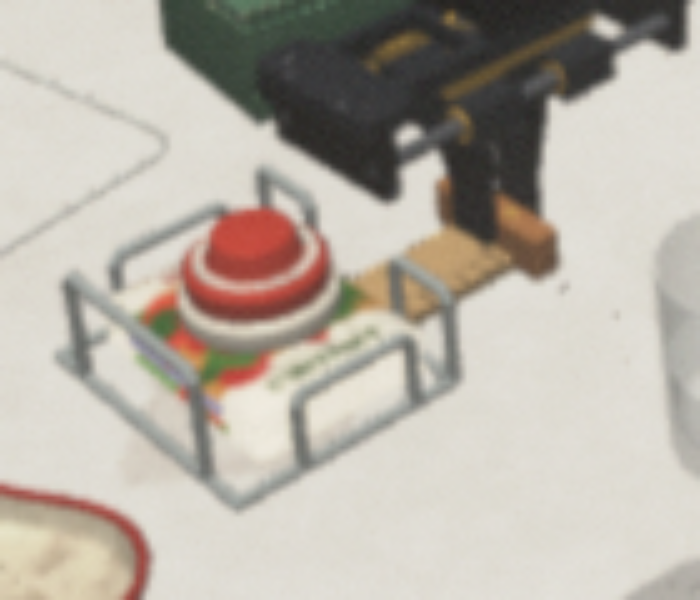

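The head is gripped, with the opening at 15.8 mm against its 16 mm. I'll pull slowly along tool −y.

```bash
python3 -m crank '[[1,[0,-0.03,0],[0,0,0]],[1,[0,-0.06,0],[0,0,0]],[1,[0,-0.08,0],[0,0,0]],[1,[0,-0.08,0],[0,0,0]],[1,[0,-0.08,0],[0,0,0]],[1,[0,-0.06,0],[0,0,0]],[1,[0,-0.03,0],[0,0,0]]]';  python3 - <<'E'
from h import *
s=r.capture("scene"); cv2.imwrite("pics/s5.png",cv2.resize(s["img"][180:300,170:310],None,fx=5,fy=5)); e=r.sense();print(e["tcp_pos"],e["wrist_force"],e["gripper_width"]*87)
E
```

```text
time_s: 6.05
tcp_pos: [0.5595, 0.121, 0.0138]
ee_rot: [[-0.996, 0.086, 0.0], [0.086, 0.996, 0.0], [-0.0, 0.0, -1.0]]
wrist_force: [-0.1, 2.6, 2.4]
gripper_width: 0.178
[0.55939819 0.12060723 0.01378775] [ 1.54972281 -0.24935154  0.84312683] 15.198947272750392
```

View pics/s5.png

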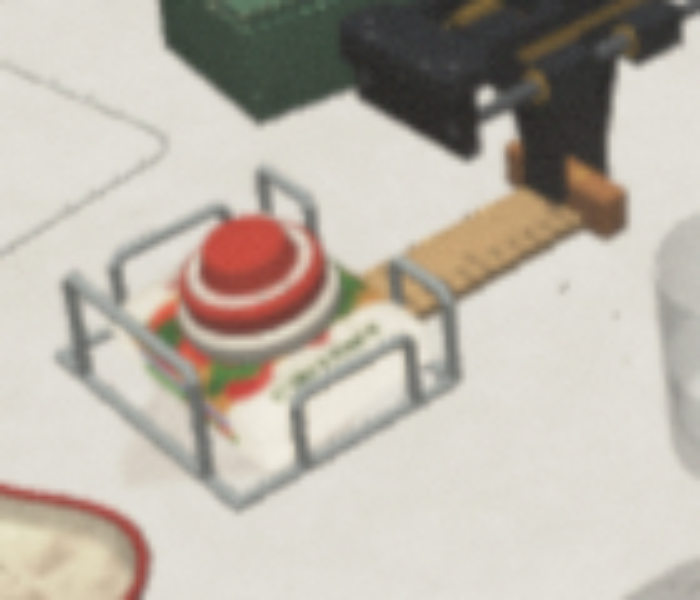

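The gauge is sliding out flat with a pull force of about 2.6 N. The pile sags toward the back and the timer is stable. I'll continue.

```bash
python3 -m crank '[[1,[0,-0.03,0],[0,0,0]],[1,[0,-0.06,0],[0,0,0]],[1,[0,-0.07,0],[0,0,0]],[1,[0,-0.07,0],[0,0,0]],[1,[0,-0.07,0],[0,0,0]],[1,[0,-0.07,0],[0,0,0]],[1,[0,-0.07,0],[0,0,0]],[1,[0,-0.07,0],[0,0,0]]]';  python3 -m crank '[[1,[0,-0.07,0],[0,0,0]],[1,[0,-0.07,0],[0,0,0]],[1,[0,-0.07,0],[0,0,0]],[1,[0,-0.07,0],[0,0,0]],[1,[0,-0.07,0],[0,0,0]],[1,[0,-0.07,0],[0,0,0]],[1,[0,-0.03,0],[0,0,0]],[1,[0,0,0],[0,0,0]]]'
python3 - <<'E'
from h import *
s=r.capture("scene"); cv2.imwrite("pics/s6.png",cv2.resize(s["img"][160:290,170:330],None,fx=4.6,fy=4.6)); e=r.sense();print(e["tcp_pos"],e["wrist_force"],e["gripper_width"]*87)
c=r.capture("wrist"); cv2.imwrite("pics/w6.png",c["img"])
E
```

```text
time_s: 6.9
tcp_pos: [0.5551, 0.0702, 0.0137]
ee_rot: [[-0.996, 0.086, 0.0], [0.086, 0.996, 0.0], [-0.0, 0.0, -1.0]]
wrist_force: [0.5, 2.7, 4.5]
gripper_width: 0.179
time_s: 7.7
tcp_pos: [0.5511, 0.025, 0.0137]
ee_rot: [[-0.996, 0.086, -0.0], [0.086, 0.996, -0.0], [0.0, -0.0, -1.0]]
wrist_force: [1.1, 0.3, 5.8]
gripper_width: 0.179
[0.5511169  0.02494364 0.01375309] [ 0.40337235 -0.06740315  5.65411401] 15.476838707144072
```

View pics/s6.png

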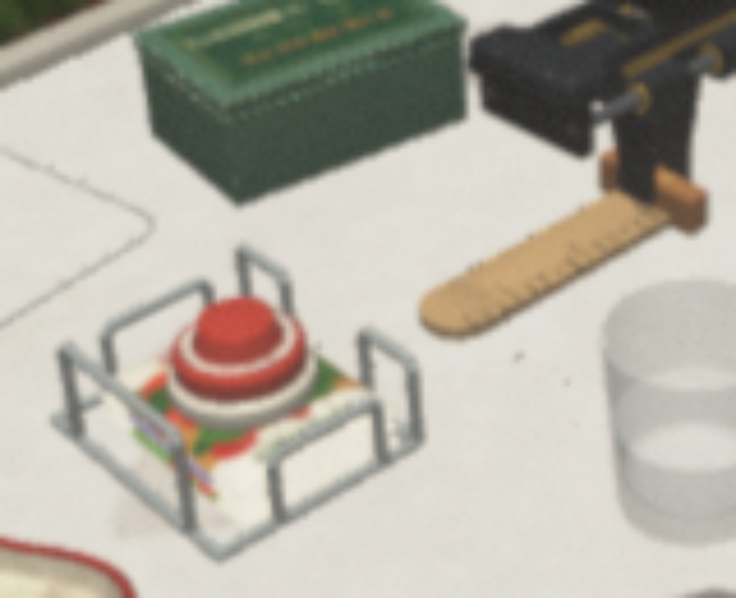

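View pics/w6.png

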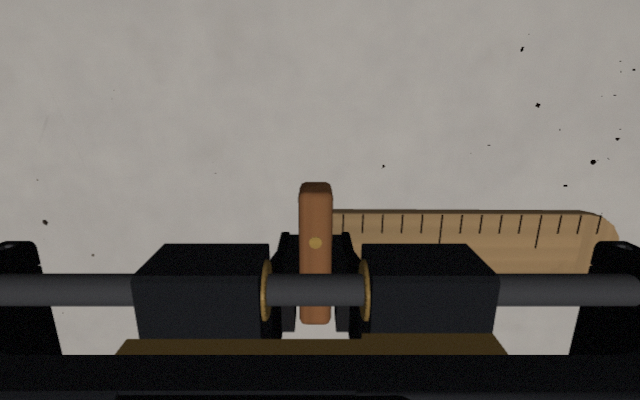

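The packets and timer have settled level in the stand, and the gauge is completely out and in the grip, with the head at (316,253) in the wrist view. I'll check the in-hand offset, then lift.

```bash
python3 - <<'E'
from h import *
c=r.capture("wrist"); e=r.sense(); T=e["tcp_pos"];R=e["ee_rot"]
hsv=cv2.cvtColor(c["img"],cv2.COLOR_BGR2HSV); m=cv2.inRange(hsv,(4,110,40),(17,255,255))
col=m[:,310:322].mean(1)>128; print(np.where(col)[0][[0,-1]], c["img"][315:330,316].tolist())
a=ray(c,315.5,183,.024);b=ray(c,315.5,323,.024);print(np.linalg.norm(a-b))
for u,v,z in((315.5,183,.024),(315.5,323,.024)): print(R.T@(ray(c,u,v,z)-T))
# blade near edge at row ~212, tail end at col ~ 616
for p in((360,211,.008),(560,211,.008),(617,245,.008)): print(R.T@(ray(c,*p)-T))
E
python3 -m crank '[[1,[0,0,-0.1],[0,0,0]],[1,[0,0,-0.25],[0,0,0]],[1,[0,0,-0.35],[0,0,0]],[1,[0,0,-0.35],[0,0,0]],[1,[0,0,0],[0,0,0]],[1,[0,0,0],[0,0,0]]]'
python3 - <<'E'
from h import *
s=r.capture("scene"); cv2.imwrite("pics/s7.png",s["img"]); c=r.capture("wrist"); cv2.imwrite("pics/w7.png",c["img"])
E
```

```text
[183 323] [[52, 80, 121], [51, 82, 123], [52, 82, 122], [51, 81, 122], [52, 81, 121], [54, 83, 123], [55, 81, 123], [50, 78, 117], [53, 77, 107], [96, 108, 124], [154, 159, 163], [154, 160, 164], [152, 158, 164], [154, 161, 164], [155, 160, 165]]
0.07220005550311259
[ 3.87772311e-02 -6.82850953e-05 -1.02409859e-02]
[-3.34228226e-02 -8.12524472e-05 -1.02502559e-02]
[0.02033137 0.02230546 0.00573956]
[0.02030282 0.12270587 0.00566287]
[0.00179706 0.15567425 0.00563531]
time_s: 8.45
tcp_pos: [0.5499, 0.0254, 0.1185]
ee_rot: [[-0.996, 0.087, -0.002], [0.087, 0.996, 0.0], [0.002, 0.0, -1.0]]
wrist_force: [0.2, 0.3, -0.9]
gripper_width: 0.179
```

View pics/s7.png

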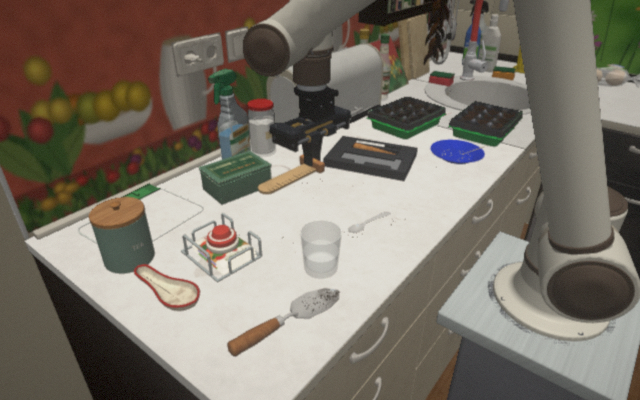

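View pics/w7.png

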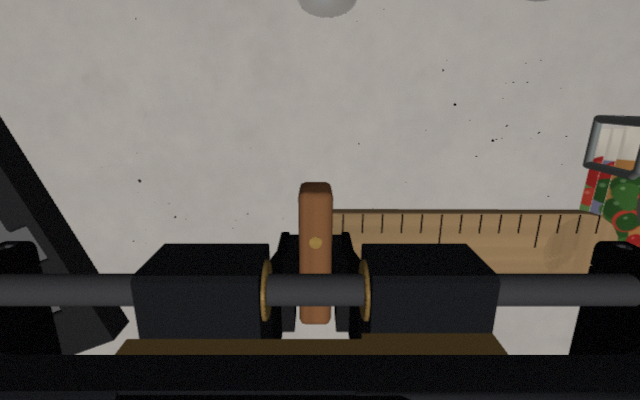

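The gauge hangs level in the grip and the stand contents are settled. I'll carry it to the insert.

```bash
python3 -m crank '[[1,[0.056,-0.2,0],[0,0,0]],[1,[0.056,-0.4,0],[0,0,0]],[1,[0.056,-0.42,0],[0,0,0]],[1,[0.056,-0.42,0],[0,0,0]],[1,[0.056,-0.42,0],[0,0,0]],[1,[0.056,-0.42,0],[0,0,0]],[1,[0.056,-0.42,0],[0,0,0]],[1,[0.056,-0.22,0],[0,0,0]]]'; python3 -m crank '[[1,[0,0,0],[0,0,0.1]],[1,[0,0,0],[0,0,0.18]],[1,[0,0,0],[0,0,0.18]],[1,[0,0,0],[0,0,0.18]],[1,[0,0,0],[0,0,0.18]],[1,[0,0,0],[0,0,0.18]],[1,[0,0,0],[0,0,0.18]],[1,[0,0,0],[0,0,0.18]]]'; python3 -m crank '[[1,[0,0,0],[0,0,0.156]],[1,[0,0,0],[0,0,0]],[1,[0,0,0],[0,0,0]],[1,[0,0,0],[0,0,0]]]'
cat > st.py <<'E'
from h import *
def dev(P=(.4800,-.2613),yaw=16.8,z=None):
    L=[r.sense() for _ in range(1)]; e=L[0]; R=np.array(e["ee_rot"]); d=np.array([P[0],P[1],0])-e["tcp_pos"]; d[2]=0
    y=np.degrees(np.arctan2(R[1,1],R[0,1])); print("tcp",e["tcp_pos"].round(4),"yaw",round(y,2),"tool delta mm",(R.T@d*1000).round(1),"wz +deg needed",round(y-yaw,2),"tilt",(R[2,:2]*57.3).round(2),"F",e["wrist_force"].round(1),"w",round(e["gripper_width"]*87,1),"t",e["time_s"])
E
python3 -c "
from st import *
dev();c=r.capture('wrist');cv2.imwrite('pics/w8.png',c['img'])"
```

```text
time_s: 9.35
tcp_pos: [0.4793, -0.2635, 0.1165]
ee_rot: [[-0.996, 0.088, -0.005], [0.088, 0.996, 0.001], [0.005, 0.001, -1.0]]
wrist_force: [-0.1, 0.4, -0.7]
gripper_width: 0.177
time_s: 10.15
tcp_pos: [0.4799, -0.2608, 0.1165]
ee_rot: [[-0.399, 0.917, -0.005], [0.917, 0.399, 0.001], [0.003, -0.004, -1.0]]
wrist_force: [-0.8, -0.2, 0.5]
gripper_width: 0.177
time_s: 10.55
tcp_pos: [0.481, -0.261, 0.1178]
ee_rot: [[-0.292, 0.956, -0.002], [0.956, 0.292, 0.0], [0.001, -0.002, -1.0]]
wrist_force: [-0.2, -0.4, -0.7]
gripper_width: 0.181
tcp [ 0.481  -0.261   0.1178] yaw 16.97 tool delta mm [ 0.  -1.1  0. ] wz +deg needed 0.17 tilt [ 0.05 -0.09] F [-0.2 -0.4 -0.7] w 15.8 t 10.55
```

View pics/w8.png

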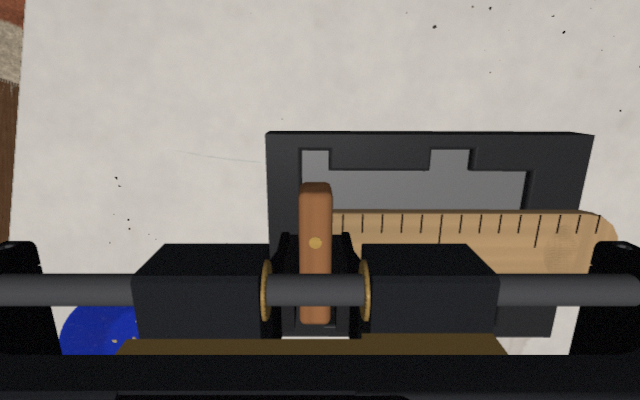

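The gauge hangs over the pocket. In the wrist view the recess shows at columns 302–329 from row 150, and the slot's near edge is at row 170. I'll check the alignment in the tool frame.

Run:
```python
from h import *
c=r.capture("wrist"); e=r.sense(); T=e["tcp_pos"];R=np.array(e["ee_rot"])
g=cv2.cvtColor(c["img"],cv2.COLOR_BGR2GRAY).astype(int)
print("row160",g[160,294:338]);print("row190",g[190,515:535]);print("row178",g[178,515:535]);print("col316",g[140:160,316]);print("col380",g[160:180,380]);
f=lambda u,v,z:(R.T@(ray(c,u,v,z)-T)*1000).round(1)
print("headL",f(302,160,.018),"headR",f(329,160,.018),"tail",f(525,190,.018),"slot rim",f(380,170,.026),"head end rim",f(316,150,.026),"slot fl",f(380,170,.018),f(316,150,.018))
# previously estimated pocket projected
d=np.array([.9573,.2890]);n=np.array([-.2890,.9573]);P=np.array([.48,-.2613])
for nm,a,b,z in(("headL",-.010,.03,.018),("headR",.010,.03,.018),("tail",.160,.01,.018),("slot",.05,.022,.026),("end",0,.037,.026)):
    q=P+a*d+b*n; print(nm,proj(c,[q[0],q[1],z]))
```

```text
row160 [ 58  58  60  54  42  36  29  80 117 124 126 126 127 127 128 125 127 127
 126 127 125 126 127 126 125 127 128 125 124 126 127 124 127 110  69  34
  40  48  55  56  57  59  58  60]
row190 [113 111 114 110 113 111 112  72  19   9  20  21  24  36  39  45  51  45
  41  42]
row178 [110 113 112 110 113 113 111 113 110  75  11  18  12  19  26  32  35  46
  53  46]
col316 [ 62  61  61  58  59  63  56  48  37  46  90 128 129 127 129 125 128 127
 126 127]
col380 [ 51  53  55  53  53  50  50  50  42  39  72 120 119 117 117 117 119 119
 117 120]
headL [ 28.8 -10.5 100.2] headR [ 28.8   9.9 100.2] tail [  5.4 161.2 100.1] slot rim [22.8 47.2 92.2] head end rim [37.5  0.  92.2] slot fl [ 21.1  48.7 100.2] [3.630e+01 1.000e-01 1.002e+02]
headL (np.float64(301.0653585932966), np.float64(158.1774846536088))
headR (np.float64(327.65464213152524), np.float64(158.23650609730504))
tail (np.float64(522.8003101573603), np.float64(184.49398050264492))
slot (np.float64(382.20069312617943), np.float64(170.99572328978007))
end (np.float64(314.33953043785243), np.float64(150.54046752291674))
```

Both measurements agree: shift about −1 mm in tool y, with lateral offset about 0. I'll correct that and descend to just above the foam.

```bash
python3 -m crank '[[1,[0,-0.01,0.2],[0,0,0.004]],[1,[0,0,0.25],[0,0,0]],[1,[0,0,0.18],[0,0,0]],[1,[0,0,0.08],[0,0,0]],[1,[0,0,0],[0,0,0]],[1,[0,0,0],[0,0,0]]]'; python3 -c "
from st import *
dev();c=r.capture('wrist');cv2.imwrite('pics/w9.png',c['img']);dev()"
```

```text
time_s: 11.25
tcp_pos: [0.4812, -0.2617, 0.0482]
ee_rot: [[-0.288, 0.958, 0.001], [0.958, 0.288, -0.001], [-0.001, 0.001, -1.0]]
wrist_force: [0.5, 0.2, -1.4]
gripper_width: 0.183
tcp [ 0.4812 -0.2617  0.0482] yaw 16.73 tool delta mm [ 0.7 -1.1 -0. ] wz +deg needed -0.07 tilt [-0.05  0.05] F [ 0.5  0.2 -1.4] w 16.0 t 11.25
tcp [ 0.4815 -0.2617  0.0486] yaw 16.72 tool delta mm [ 0.8 -1.3 -0. ] wz +deg needed -0.08 tilt [-0.07  0.1 ] F [ 0.6 -1.3 -0.9] w 15.6 t 11.3
```

View pics/w9.png

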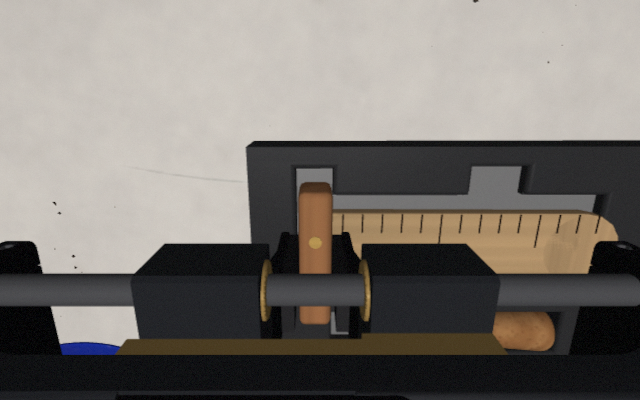

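The wrist view shows the recess at columns 297–332 around the head at 300–331. I'll measure again from this closer view.

```bash
cat > ck.py <<'E'
from h import *
c=r.capture("wrist"); e=r.sense(); T=e["tcp_pos"]
# camera fixed in tool: use tool-frame calibration via mean rotation
R=np.array(e["ee_rot"])
g=cv2.cvtColor(c["img"],cv2.COLOR_BGR2GRAY).astype(int)
f=lambda u,v,z:(R.T@(ray(c,u,v,z)-T)*1000).round(1)
def ed(line,lo,hi,th=65):
    return [round(i+(th-line[i])/(line[i+1]-line[i]),1) for i in range(lo,hi) if (line[i]-th)*(line[i+1]-th)<0]
E
python3 - <<'E'
from ck import *
for v in(172,176,180): print(v,ed(g[v],285,345))
for v in(200,206): print(v,ed(g[v],560,620))
for u in(308,316,322): print(u,ed(g[:,u],145,182))
for u in(360,420,450,550): print(u,ed(g[:,u],180,212))
L=ed(g[174],285,345);t=ed(g[202],560,620)
print("L",f(L[0],174,.018),"R",f(L[-1],174,.018),"tail",[f(x,202,.018) for x in t])
for u,v in((400,194.5),(316,168)): print(f(u,v,.026),f(u,v,.018))
E
```

```text
172 [np.float64(295.5), np.float64(331.7)]
176 [np.float64(295.5), np.float64(331.7)]
180 [np.float64(295.6), np.float64(331.7)]
200 [np.float64(593.3)]
206 [np.float64(592.1)]
308 [np.float64(167.2), np.float64(181.9)]
316 [np.float64(167.2), np.float64(181.9)]
322 [np.float64(167.2), np.float64(182.0)]
360 [np.float64(193.9)]
420 [np.float64(193.8)]
450 [np.float64(193.8), np.float64(209.9), np.float64(210.3)]
550 [np.float64(193.6), np.float64(209.9)]
L [ 33.3 -11.6  30.6] R [33.3  8.8 30.7] tail [array([ 16.7, 158.8,  31. ])]
[23.6 45.8 22.8] [21.3 47.8 30.8]
[38.3 -0.  22.6] [36.7 -0.  30.6]
```

```bash
python3 -m crank '[[1,[0.005,-0.013,0],[0,0,-0.001]],[1,[0,0,0.04],[0,0,0]],[1,[0,0,0.03],[0,0,0]],[1,[0,0,0.03],[0,0,0]],[1,[0,0,0],[0,0,0]]]'; python3 -c "
from st import *
dev();c=r.capture('wrist');cv2.imwrite('pics/w10.png',c['img'])"
```

```text
time_s: 11.85
tcp_pos: [0.4789, -0.2612, 0.037]
ee_rot: [[-0.288, 0.958, -0.001], [0.958, 0.288, 0.0], [0.001, -0.001, -1.0]]
wrist_force: [0.2, -0.1, -1.0]
gripper_width: 0.178
tcp [ 0.4789 -0.2612  0.037 ] yaw 16.74 tool delta mm [-0.4  1.1 -0. ] wz +deg needed -0.06 tilt [ 0.03 -0.05] F [ 0.2 -0.1 -1. ] w 15.5 t 11.85
```

View pics/w10.png

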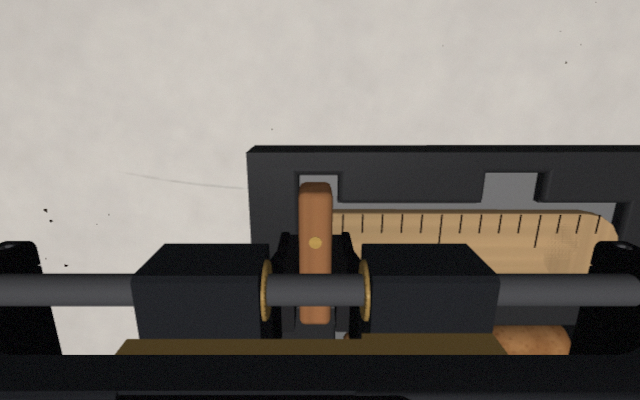

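Run:
```python
from ck import *
for v in(177,179,181): L=ed(g[v],285,345);print(v,L,f(L[0],v,.018),f(L[-1],v,.018))
for u in (316,400,450): print(u,ed(g[:,u],165,215),f(u,ed(g[:,u],165,215)[0],.023))
print(ed(g[210],600,625),f(614,210,.018))
from st import dev; dev()
a=cv2.resize(c["img"][160:260,280:400],None,fx=6,fy=6,interpolation=cv2.INTER_CUBIC);cv2.imwrite("pics/w11.png",a)
```

```text
177 [np.float64(298.6), np.float64(337.3)] [34.2 -9.3 19.4] [34.2 11.2 19.4]
179 [np.float64(298.6), np.float64(337.3)] [33.2 -9.3 19.4] [33.2 11.2 19.4]
181 [np.float64(298.6), np.float64(337.0)] [32.1 -9.3 19.4] [32.1 11.  19.4]
316 [np.float64(173.9), np.float64(181.9), np.float64(191.7)] [37.  -0.1 14.4]
400 [np.float64(202.0)] [22.  43.9 14.3]
450 [np.float64(201.9)] [22.  70.1 14.3]
[np.float64(613.3)] [ 15.9 161.4  19.3]
tcp [ 0.4791 -0.2613  0.0374] yaw 16.74 tool delta mm [-0.2  0.8 -0. ] wz +deg needed -0.06 tilt [ 0.01 -0.02] F [-0.   0.6 -1.1] w 15.7 t 11.95
```

View pics/w11.png

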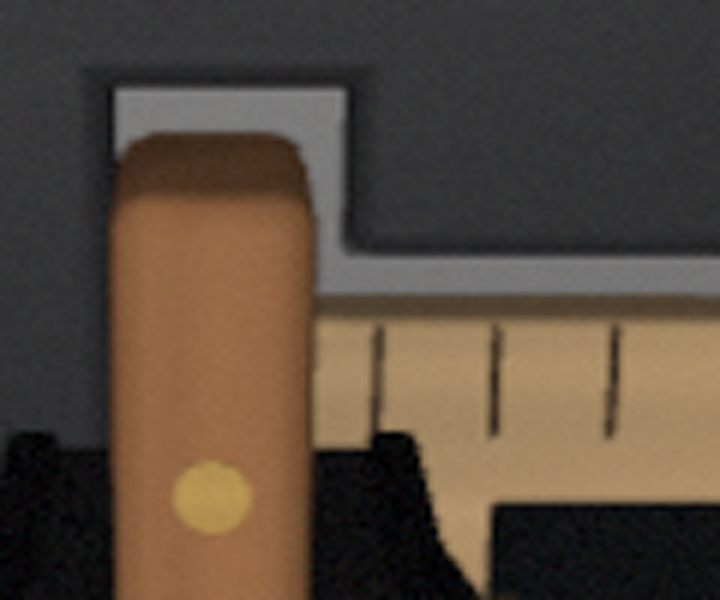

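The head is inside the recess with no force; the remaining correction is about +0.9 mm in tool y. I'll apply that and press down.

```bash
python3 -m crank '[[1,[0,0.008,0],[0,0,0]],[1,[0,0,0.02],[0,0,0]],[1,[0,0,0.02],[0,0,0]],[1,[0,0,0.02],[0,0,0]],[1,[0,0,0.01],[0,0,0]],[1,[0,0,0],[0,0,0]]]'; python3 -c "
from st import *
dev();c=r.capture('wrist');cv2.imwrite('pics/w12.png',c['img'])"
```

```text
time_s: 12.55
tcp_pos: [0.4799, -0.2611, 0.0318]
ee_rot: [[-0.288, 0.957, -0.0], [0.957, 0.288, -0.0], [-0.0, -0.0, -1.0]]
wrist_force: [-3.2, 2.4, 6.7]
gripper_width: 0.18
tcp [ 0.4799 -0.2611  0.0318] yaw 16.77 tool delta mm [-0.2 -0.   0. ] wz +deg needed -0.03 tilt [-0.01 -0.01] F [-3.2  2.4  6.7] w 15.7 t 12.55
```

View pics/w12.png

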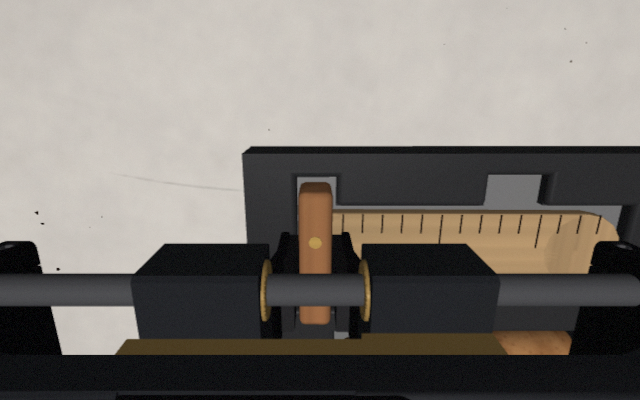

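The TCP is at z = 0.0318, exactly the predicted seated height, with 6.7 N of contact. I'll press lightly, release, and back off to look.

```bash
python3 -m crank '[[1,[0,0,0.02],[0,0,0]],[1,[0,0,0],[0,0,0]],[1,[0,0,-0.02],[0,0,0]],[0.2,[0,0,0],[0,0,0]],[0.2,[0,0,0],[0,0,0]],[0.2,[0,0,0],[0,0,0]],[0.2,[0,0,0],[0,0,0]]]'; python3 -m crank '[[0.2,[0,0,-0.1],[0,0,0]],[0.2,[0,0,-0.3],[0,0,0]],[0.2,[0,0,-0.4],[0,0,0]],[0.2,[-0.4,0,-0.4],[0,0,0]],[0.2,[-0.4,0.3,-0.3],[0,0,0]],[0.2,[0,0.3,0],[0,0,0]],[0.2,[0,0,0],[0,0,0]],[0.2,[0,0,0],[0,0,0]]]'; python3 -c "
from st import *
dev();c=r.capture('wrist');cv2.imwrite('pics/w13.png',c['img']);s=r.capture('scene');cv2.imwrite('pics/s13.png',s['img']);a=cv2.resize(s['img'][120:190,310:430],None,fx=6,fy=6,interpolation=cv2.INTER_CUBIC);cv2.imwrite('pics/s13c.png',a)"
```

```text
time_s: 13.3
tcp_pos: [0.4798, -0.2611, 0.0301]
ee_rot: [[-0.288, 0.958, -0.001], [0.958, 0.288, 0.0], [0.0, -0.001, -1.0]]
wrist_force: [-0.1, -0.2, 0.4]
gripper_width: 0.381
time_s: 14.1
tcp_pos: [0.5531, -0.3114, 0.1713]
ee_rot: [[-0.288, 0.958, -0.001], [0.958, 0.288, 0.001], [0.001, -0.001, -1.0]]
wrist_force: [-0.0, 1.7, -0.0]
gripper_width: 0.401
tcp [ 0.5531 -0.3114  0.1713] yaw 16.76 tool delta mm [ 69.  -55.6   0.1] wz +deg needed -0.04 tilt [ 0.05 -0.05] F [-0.   1.7 -0. ] w 34.9 t 14.1
```

View pics/w13.png

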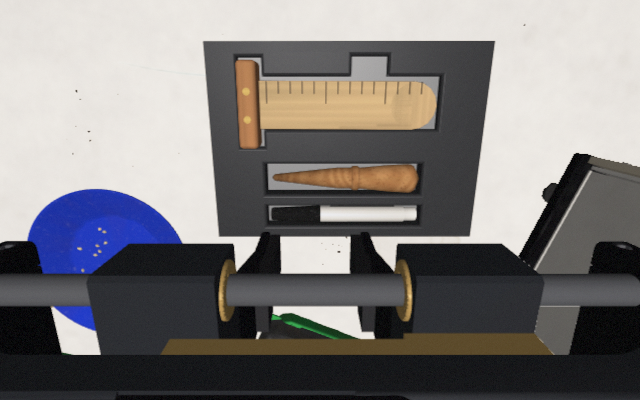

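View pics/s13c.png

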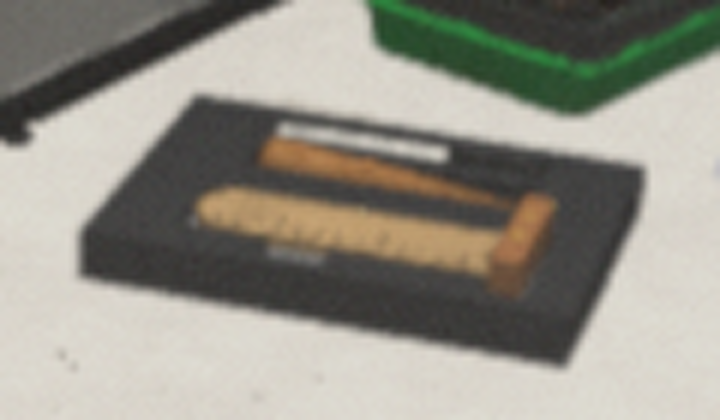

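View pics/s13.png

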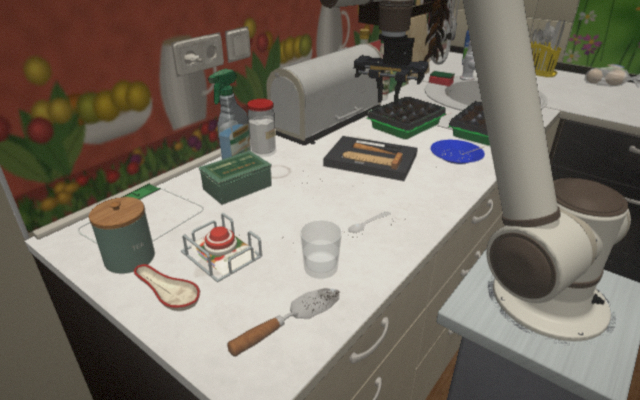

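The gauge sits in the T pocket with even gaps, the head at (248,103) and the tail at (437,104). The stand, tumbler and spoon are unchanged. To confirm it is fully home I'll press the blade's tail end and then the head with shut fingertips.

```bash
python3 -m crank '[[1,[0.35,0.35,0],[0,0,0]],[1,[0.35,0.35,0],[0,0,0]],[1,[0,0.03,0.3],[0,0,0]],[1,[0,0,0.4],[0,0,0]],[1,[0,0,0.4],[0,0,0]],[1,[0,0,0.25],[0,0,0]],[1,[0,0,0],[0,0,0]],[1,[0,0,0],[0,0,0]]]'; python3 -m crank '[[1,[0,0,0.03],[0,0,0]],[1,[0,0,0.03],[0,0,0]],[1,[0,0,0.02],[0,0,0]],[1,[0,0,0.02],[0,0,0]],[1,[0,0,0.01],[0,0,0]]]'; python3 -c "
from st import *
dev((.604,-.2237))"
```

```text
time_s: 15.0
tcp_pos: [0.603, -0.224, 0.0373]
ee_rot: [[-0.288, 0.957, -0.0], [0.957, 0.288, -0.001], [-0.001, -0.0, -1.0]]
wrist_force: [-0.5, 0.1, 1.0]
gripper_width: 0.006
time_s: 15.5
tcp_pos: [0.6033, -0.2237, 0.0265]
ee_rot: [[-0.288, 0.958, 0.0], [0.958, 0.288, -0.0], [-0.0, 0.0, -1.0]]
wrist_force: [-2.8, 1.1, 7.4]
gripper_width: 0.006
tcp [ 0.6033 -0.2237  0.0265] yaw 16.76 tool delta mm [-0.2  0.7  0. ] wz +deg needed -0.04 tilt [-0.02  0.01] F [-2.8  1.1  7.4] w 0.5 t 15.5
```

The tail contacts at z = 0.0265 against the flush height of 0.026, with 7 N. Now the head, whose top should be at 0.042.

```bash
python3 -m crank '[[1,[0,0,-0.2],[0,0,0]],[1,[0,0,-0.3],[0,0,0]],[1,[0,-0.43,0],[0,0,0]],[1,[0,-0.43,0],[0,0,0]],[1,[0,-0.43,0],[0,0,0]],[1,[0,0,0.2],[0,0,0]],[1,[0,0,0.05],[0,0,0]],[1,[0,0,0],[0,0,0]]]'; python3 -m crank '[[1,[0,0,0.03],[0,0,0]],[1,[0,0,0.03],[0,0,0]],[1,[0,0,0.02],[0,0,0]],[1,[0,0,0],[0,0,0]]]'; python3 -c "
from st import *
dev()"
```

```text
time_s: 16.3
tcp_pos: [0.4797, -0.2608, 0.0501]
ee_rot: [[-0.288, 0.958, -0.001], [0.958, 0.288, 0.0], [0.0, -0.001, -1.0]]
wrist_force: [0.2, -0.2, 0.2]
gripper_width: 0.003
time_s: 16.7
tcp_pos: [0.48, -0.2607, 0.0426]
ee_rot: [[-0.288, 0.958, 0.0], [0.958, 0.288, -0.0], [-0.0, 0.0, -1.0]]
wrist_force: [0.9, -0.1, 0.0]
gripper_width: 0.004
tcp [ 0.48   -0.2607  0.0426] yaw 16.76 tool delta mm [-0.6 -0.2  0. ] wz +deg needed -0.04 tilt [-0.01  0.01] F [ 0.9 -0.1  0. ] w 0.3 t 16.7
```

```bash
python3 -m crank '[[1,[0,0,0.015],[0,0,0]],[1,[0,0,0.015],[0,0,0]],[1,[0,0,0.01],[0,0,0]],[1,[0,0,0],[0,0,0]]]'; python3 -m crank '[[1,[0,0,-0.2],[0,0,0]],[1,[0,0,-0.4],[0,0,0]],[1,[0,0,-0.4],[0,0,0]],[1,[-0.4,0,-0.4],[0,0,0]],[1,[-0.4,0.3,0],[0,0,0]],[1,[-0.2,0.3,0],[0,0,0]],[1,[0,0,0],[0,0,0]],[1,[0,0,0],[0,0,0]]]'; python3 -c "
from st import *
dev();c=r.capture('wrist');cv2.imwrite('pics/w14.png',c['img']);s=r.capture('scene');cv2.imwrite('pics/s14.png',cv2.resize(s['img'][120:300,170:430],None,fx=3,fy=3,interpolation=cv2.INTER_CUBIC))"
```

```text
time_s: 17.1
tcp_pos: [0.4801, -0.2608, 0.0423]
ee_rot: [[-0.29, 0.957, 0.001], [0.957, 0.29, -0.001], [-0.001, 0.001, -1.0]]
wrist_force: [-5.5, 5.6, 22.3]
gripper_width: 0.005
time_s: 17.9
tcp_pos: [0.5642, -0.3346, 0.1727]
ee_rot: [[-0.288, 0.958, -0.002], [0.958, 0.288, 0.001], [0.002, -0.002, -1.0]]
wrist_force: [-1.7, 1.3, -0.1]
gripper_width: 0.005
tcp [ 0.5642 -0.3346  0.1727] yaw 16.72 tool delta mm [ 94.5 -59.5   0.3] wz +deg needed -0.08 tilt [ 0.09 -0.1 ] F [-1.7  1.3 -0.1] w 0.5 t 17.9
```

View pics/w14.png

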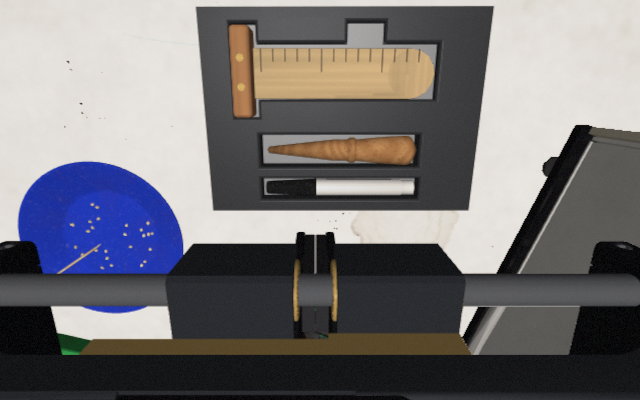

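View pics/s14.png

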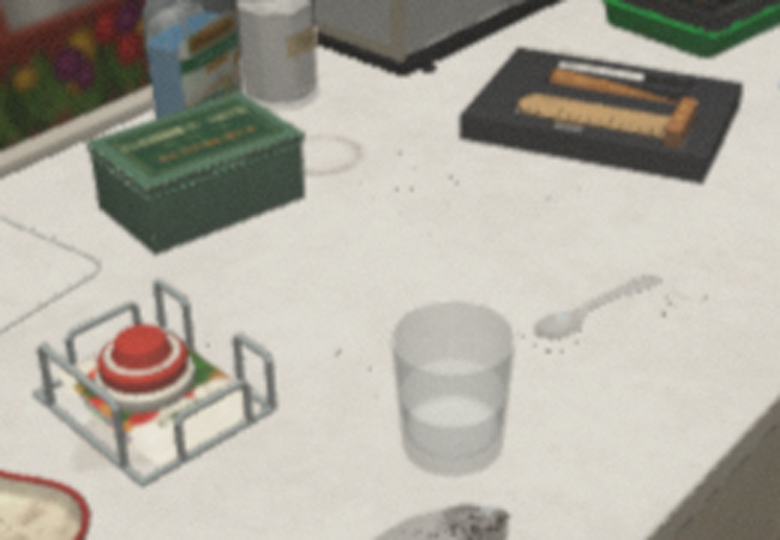

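The gauge is seated at both ends, with the head top at 0.0423 under 22 N. The packets and timer sit settled in the stand, the tumbler and spoon are untouched, and the robot is clear, so I'm handing in.

```bash
python3 -c "
from station import r
print(r.finish_job())"
```

```text
the job is handed in; nothing more can be done
None
```

I pinched the gauge by its cross-head, slid it flat out from under the pile, and pressed it home in the T pocket. The job was handed in at about 18 s of the 67 s allowed.

- **Stand:** The pull force was about 2.7 N. The pictures show the packets and timer settled level in the stand, with nothing lifted or toppled.
- **Seating:** I pressed both ends with the shut fingertips. The tail's top was at 26.5 mm against 26 mm nominal, and the head's top at 42.3 mm against 42 mm nominal. The final press on the head read 22 N upward at the wrist.
- **Bystanders:** The tumbler and teaspoon look unmoved in the last picture, and the robot was clear of everything at hand-in.
- **Disagreements:** The measured gripper position differed from the camera-based target by about 1 mm during insertion. I corrected this before pressing down. No check failed.

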